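# Raise the counterweighted bar and slide the tumbler into the drying bay

## Task

Without gripping anything, push the counterweighted bar of the drying bay up past its balance point so that it stays raised by itself against its stop. Then push the tumbler that stands in front of the bay straight in along the board, upright and without lifting it, until it rests against the back rail. Leave the bar raised and do not disturb the other pots.

Things in the scene. Friction and masses are not known exactly. Their poses are not given: they have to be found in the camera images.
- bay: Drying bay, fixed: plywood board 12 mm thick with low wooden rails on three sides and a pivoted bar across its open front. Origin at table level, under the lowered bar's axis, mid-way between the side rails. x points into the bay, y along the lowered bar to its free end, z up. Board: x -125 to +120, y -150 to +85 mm. Side rails: inner faces at y = +60 and -60, x +15 to +110.
- back_rail (a point): Middle of the back rail's inner face, at (+95, 0, 30) mm in the bay's frame. All rails are 15 mm thick and rise 35 mm above the board (z 12 to 47 mm).
- bar (a joint): Hinge of the bar (axis along the bay's x): 0 = down, level across the bay's mouth; grows as the free end rises; 1.75 = fully raised against its stop, 10 degrees past vertical. Let go below about 1.15 rad it falls shut, above it falls open and stays. A straight round aluminium tube, 18 mm thick, its last 35 mm in a 21 mm rubber sleeve. Raising it at the free end takes 1 to 2 N.
- bar_hinge (a point): The bar's pivot, at (0, -110, 70) mm in the bay's frame, between two wooden cheeks (y -132 to -88, x -38 to +38, up to z = 92 mm). A dark steel counterweight, 34 mm thick, stands on a stalk 45 mm above and behind the pivot and turns with the bar.
- bar_end (a point): Centre of the bar's free end, 275 mm from the pivot; bar down: at (0, +165, 70) mm in the bay's frame. The last 80 mm stick out over the bare table, with 59 mm free beneath, beyond a notched cradle post (28 x 14 mm, at x = 0, y = +67, up to z = 76 mm) in which the lowered bar lies.
- tumbler_mid (a point): Centre (half-way up, 41 mm above its foot) of the bisque tumbler, a plain unglazed pink-white cup, 76 mm across, 82 mm tall, about 0.26 kg, loose on the board in front of the lowered bar. Pushed fully home against the back rail its centre is at about x = +57 mm in the bay's frame.
- mug_mid (a point): Centre of a blue-green mug, 90 mm across, 86 mm tall, standing to the right of the bay. Leave alone.
- cylinder_pot_mid (a point): Centre of a tall unglazed cylinder pot, 95 mm across, 118 mm tall, standing to the right of the bay. Leave alone.
- pigment_pot_mid (a point): Centre of a white pigment pot with black lid, 64 mm across, 65 mm tall, standing to the left of the bay. Leave alone.
- tumbler: The same tumbler, with its origin at the centre of its foot.

How it is judged:
By the outcome, as a careful person would: the job done as asked, in the order asked, and still so for the second after the job is handed in, with the robot touching nothing.
It also fails if it takes over 64 s, if anything falls off the work surface, if the arm or the gripper's body presses on something with over 40 N, if the wrist force passes 120 N, or if a joint passes its speed limit or range.

## Robot

A 6-joint arm with a two-finger parallel gripper is mounted at the origin on the work surface; the furniture and walls round the work are solid. World frame = base frame: x ahead of the robot, y to its left, z up, the work surface at z = 0. Lengths are in mm, angles in rad, forces in N, time in s.
With the tool pointing down it reaches from about 350 to 875 mm from the base axis. Payload 4.2 kg.
Tool frame: the origin (TCP) lies midway between the tips of the shut fingers; the grasp point (between the pads) lies 19 mm behind it; z points along the fingers, y is the line along which they close (so a half turn about z gives the same grasp; the last joint's range is limited). The gripper opens to 85 mm and grips with 20 to 120 N. Pads are 22 mm wide; open, the fingers measure 114 mm over their backs; the gripper's body (76 mm by 85 mm) begins 54 mm behind the grasp point. The pads swing forward as they close: fully open they stand 13 mm farther back than shut.
Start: joints at [-1.067, 0.385, 0.008, 0, -1.194, -0.259], TCP at [151.494, -606.341, 231.312] pointing down, gripper open.
Joint ranges: [-3.14, 3.14], [-1.21, 2.06], [-1.07, 1.41], [-3.16, 2.05], [-2.99, -0.16], [-3.1, 3.1]. Speed limits (rad/s): [2.79, 2.79, 3.14, 3.14, 3.14, 3.14].

## Interface

Orientations are given as a unit quaternion [x, y, z, w].
In Python, from bench import arm gives the robot as it stands. The module is installed in compiled form; this text tells all that it offers.
- The arm moves only by the shell command python3 -m handwheel 'ROWS' [OPENING]. ROWS is JSON, a list of rows, each an object of numbers: "x", "y", "z": the shift along the world's x, y, z each as a share of 20 cm, from -1 to 1; "ax", "ay", "az": the turn, a rotation vector about the world's x, y, z each as a share of 90 degrees, from -1 to 1. In form: [{"x": .., "y": .., "z": .., "ax": .., "ay": .., "az": ..}, ...]. A call has exactly 8 rows; each row shifts and turns the commanded pose from where the row before left it; what a row does not reach is not made up. A row lasts 1/10 s, in which the tool goes at most 50 mm and 8.59 degrees, less where a joint would pass 70% of its speed; a pose out of reach is approached as far as the arm can. A call with a number of a shift or a turn outside -1 to 1 is refused whole. A call with a gripper value outside its range is refused whole. OPENING is the opening, from -1 (shut) to 1 (fully open), set as the call begins (- or left out, the last holds). The fingers move at their own pace and stop on an object; the grip force is fixed at half the most. Time passes only in rows, so rows that do not move let the fingers close, or fill a call up. It gives the time, the measured TCP pose, the force, the opening and the grip force at its end, in the units of the state.
- arm.read_state(): the state, without advancing time (a new reading comes with each control period).
- arm.get_image(name): name is "side" or "top" or "wrist"; returns the picture (480x640x3 uint8, red, green, blue); there is no depth.
- arm.camera_params(name): a dict with "K" (3x3 intrinsics, pixels), "position" and "orientation" of the camera in the world. Camera axes: x right, y down, z forward; pixel columns grow to the right and rows downward; lengths in mm; the calibration is good to about 2 mm. A picture is of the moment at which its call begins: read the wrist's pose just before it. camera_params takes no time and is no camera call; for the wrist camera it gives the pose at the moment of the call.
- arm.job_done(): hands the job in; it is judged then, once.
The state is a dict: "clock": time; "joints": joint angles; "joint_vel": joint speeds; "joint_efforts": joint torques, N m; "position": TCP position; "ee_rot": TCP orientation; "contact_force": force on the tool from outside, world axes, zero at the start; "wrist_torque": the same for the moment, N m; "gripper_width": finger opening in mm; "grasp_force": force on a finger pad.
Only numpy, scipy, OpenCV 4.12 (cv2) and the standard library are available. Lean on these libraries where they do the work, as an engineer would, in place of code of your own. Each camera call takes 0.05 s, during which the arm holds its last target. There are 200 camera calls.

## Working session

There is one attempt and no reset: what is moved stays moved. The work goes in short steps, Python scripts to look and compute and a shell command to move; the robot and the scene stay as the last step left them, time stands still between calls to the robot, and variables do not carry over. Pictures are saved under pics/ and viewed, at most 10 in all, crops included, and the job is handed in when it is done.

```bash
mkdir -p pics; python3 - <<'E'
from bench import arm
import cv2
s=arm.read_state();print(s['clock'],s['position'],s['ee_rot'],s['contact_force'],s['gripper_width'])
for n in('side','top'):
    cv2.imwrite(f'pics/{n}0.png',arm.get_image(n)[...,::-1]);p=arm.camera_params(n);print(n,p)
E
```

```text
0.0 [ 151.36445957 -605.79452002  230.22327977] [-1.21985742e-01  9.92531260e-01  1.07166153e-03 -1.67740839e-04] [ 0.62877242 -0.78849425 -0.30959914] 85.49131805911647
side {'K': array([[557.55918663,   0.        , 320.47455001],
       [  0.        , 557.55918663, 231.5649338 ],
       [  0.        ,   0.        ,   1.        ]]), 'position': array([ -12.09466594, 1119.29597881, 1020.78345153]), 'orientation': array([-0.21995149,  0.86585599, -0.43686441,  0.10518666])}
top {'K': array([[496.76415236,   0.        , 324.18414981],
       [  0.        , 496.76415236, 247.46103846],
       [  0.        ,   0.        ,   1.        ]]), 'position': array([3.71422939e+02, 2.75476603e-01, 1.60078307e+03]), 'orientation': array([ 0.71522678, -0.69616612,  0.04835269, -0.03828054])}
```

View pics/side0.png

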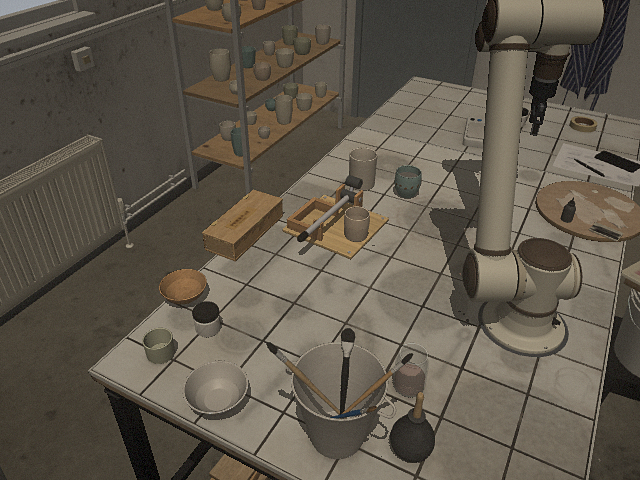

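View pics/top0.png

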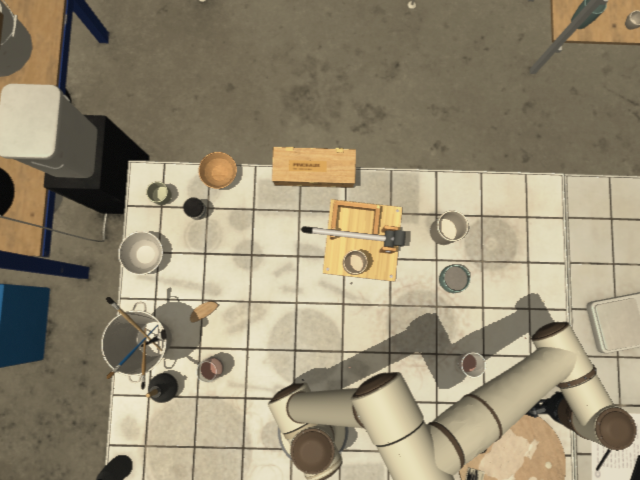

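The side view shows the bay at about (335,220), with the bar's free end at (303,237) and the tumbler at (357,223). In the top view the free end is at (307,229), the counterweight at (397,238) and the tumbler at (356,261). I'll enlarge both views to measure.

```bash
cat > h.py <<'E'
import numpy as np,cv2
from bench import arm
from scipy.spatial.transform import Rotation as R
def ray(n,u,v):
    p=arm.camera_params(n);d=R.from_quat(p['orientation']).apply(np.linalg.solve(p['K'],[u,v,1.]));return np.array(p['position']),d
def onz(n,u,v,z):
    o,d=ray(n,u,v);return o+d*(z-o[2])/d[2]
def px(n,P):
    p=arm.camera_params(n);q=p['K']@R.from_quat(p['orientation']).inv().apply(np.array(P)-p['position']);return q[:2]/q[2]
def tri(a,b):
    (o,d),(p,e)=ray(*a),ray(*b);d=d/np.linalg.norm(d);e=e/np.linalg.norm(e)
    A=np.c_[d,-e];s=np.linalg.lstsq(A,p-o,rcond=None)[0];x,y=o+d*s[0],p+e*s[1];return (x+y)/2,np.linalg.norm(x-y)
E
python3 - <<'E'
import cv2,numpy as np
t=cv2.imread('pics/top0.png')[190:290,290:420];s=cv2.imread('pics/side0.png')[170:270,270:400]
cv2.imwrite('pics/crop.png',np.hstack([cv2.resize(a,(400,308),interpolation=cv2.INTER_CUBIC) for a in(t,s)]))
cv2.imwrite('pics/t.png',cv2.resize(t,(780,600),interpolation=cv2.INTER_CUBIC))
E
```

```text
(no output)
```

View pics/t.png

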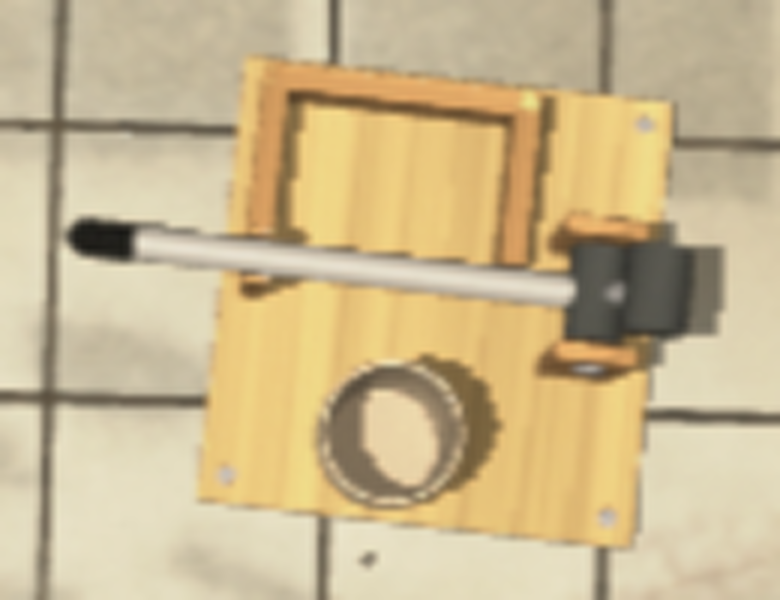

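View pics/crop.png

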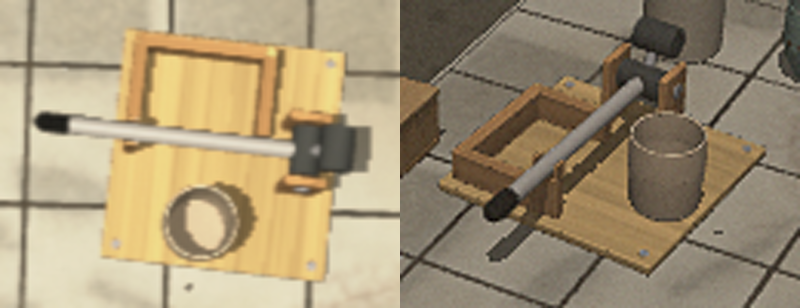

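The board's corners in the crop, at 6x, are (248,57), (672,102), (632,548) and (198,500). The tumbler rim is centred at (392,432) with a radius of about 73, and the sleeve tip is at (68,237). I'll fit the bay frame to these.

```bash
python3 - <<'E'
from h import *
c=np.array([(248,57),(672,102),(632,548),(198,500)])/6+[290,190]
W=np.array([onz('top',u,v,12)[:2] for u,v in c]);B=np.array([(120,85),(120,-150),(-125,-150),(-125,85)],float)
M,_=cv2.estimateAffinePartial2D(B,W);s=np.hypot(*M[:,0]);th=np.arctan2(M[1,0],M[0,0])
Rm=np.array([[np.cos(th),-np.sin(th)],[np.sin(th),np.cos(th)]]);o=W.mean(0)-Rm@B.mean(0)
print('scale',s,'yaw',np.degrees(th),'origin',o);print((B@Rm.T+o-W).round(1))
def bay(x,y):return Rm@[x,y]+o
inv=lambda p:Rm.T@(np.array(p)[:2]-o)
tip=onz('top',68/6+290,237/6+190,70);print('tip',tip,inv(tip),'expected',bay(0,165))
t=onz('top',392/6+290,432/6+190,94);print('tumbler',t,inv(t)); 
e=onz('top',319/6+290,432/6+190,94);print('rad',np.linalg.norm(e-t))
# check in side view: tip at crop(497,209)
print('side px tip pred',px('side',[*bay(0,165),70]),'seen',(497-400)/400*130+270,209/308*100+170)
print('side tumbler rim pred',px('side',[*t[:2],94]),'seen',(667-400)/400*130+270,134/308*100+170)
for n,u,v,z in(('mug',454,277,86),('cyl',451,227,118),('pig',194,208,65)):
    q=onz('top',u,v,z);print(n,q,inv(q))
for p in((0,-110),(0,140),(57,0),(-125,0)):print(p,bay(*p))
E
```

```text
scale 0.9912250388873263 yaw -4.706995864258081 origin [ 600.61831964 -112.3350898 ]
[[ 1.5  1.6]
 [ 0.3 -1.4]
 [-0.9 -1. ]
 [-0.9  0.9]]
tip [614.71680638  53.5631669   70.        ] [  0.43729399 166.49566865] expected [614.15825236  52.10842701]
tumbler [ 515.38262529 -114.89815419   94.        ] [-84.73790071  -9.54887811]
rad 37.117708686903754
side px tip pred [300.1748432  240.76282776] seen 301.525 237.85714285714286
side tumbler rim pred [357.99738881 213.70556881] seen 356.775 213.5064935064935
mug [ 478.35145262 -418.80556775   86.        ] [ -96.70547849 -315.47011119]
cyl [ 627.73570657 -401.7208178   118.        ] [  50.77298037 -286.1844802 ]
pig [674.04230027 391.80155616  65.        ] [ 31.80679591 508.46156833]
(0, -110) [ 591.59169783 -221.96410101]
(0, 140) [612.1067474   27.19274264]
(57, 0) [ 657.42607999 -117.01252111]
(-125, 0) [ 476.03989781 -102.07756502]
```

The fit holds: radius 37 mm against 38, tip within 1.5 mm and the side view agrees. I'll raise the bar with the shut fingers crossing under its sleeve, tool tilted forward. First comes the transit.

```bash
python3 -m handwheel '[{"x":0.12,"y":0.2,"z":0.02,"az":-0.013},{"x":0.12,"y":0.2,"z":0.02,"az":-0.013},{"x":0.12,"y":0.2,"z":0.02,"az":-0.013},{"x":0.12,"y":0.2,"z":0.02,"az":-0.013},{"x":0.12,"y":0.2,"z":0.02,"az":-0.013},{"x":0.12,"y":0.2,"z":0.02,"az":-0.013},{"x":0.12,"y":0.2,"z":0.02,"az":-0.013},{"x":0.12,"y":0.2,"z":0.02,"az":-0.013}]' -1
python3 -m handwheel '[{"x":0.11,"y":0.2,"z":0.0,"az":-0.013},{"x":0.11,"y":0.2,"z":0.0,"az":-0.013},{"x":0.11,"y":0.2,"z":0.0,"az":-0.013},{"x":0.11,"y":0.2,"z":0.0,"az":-0.013},{"x":0.11,"y":0.2,"z":0.0,"az":-0.013},{"x":0.11,"y":0.2,"z":0.0,"az":-0.013},{"x":0.11,"y":0.2,"z":0.0,"az":-0.013},{"x":0.11,"y":0.2,"z":0.0,"az":-0.013}]'
```

```text
invalid input at $[0]: expected keys x, y, z, ax, ay, az
invalid input at $[0]: expected keys x, y, z, ax, ay, az
```

```bash
python3 -m handwheel '[{"x":0.12,"y":0.2,"z":0.02,"ax":0,"ay":0,"az":-0.013},{"x":0.12,"y":0.2,"z":0.02,"ax":0,"ay":0,"az":-0.013},{"x":0.12,"y":0.2,"z":0.02,"ax":0,"ay":0,"az":-0.013},{"x":0.12,"y":0.2,"z":0.02,"ax":0,"ay":0,"az":-0.013},{"x":0.12,"y":0.2,"z":0.02,"ax":0,"ay":0,"az":-0.013},{"x":0.12,"y":0.2,"z":0.02,"ax":0,"ay":0,"az":-0.013},{"x":0.12,"y":0.2,"z":0.02,"ax":0,"ay":0,"az":-0.013},{"x":0.12,"y":0.2,"z":0.02,"ax":0,"ay":0,"az":-0.013}]' -1
python3 -m handwheel '[{"x":0.11,"y":0.2,"z":0,"ax":0,"ay":0,"az":-0.013},{"x":0.11,"y":0.2,"z":0,"ax":0,"ay":0,"az":-0.013},{"x":0.11,"y":0.2,"z":0,"ax":0,"ay":0,"az":-0.013},{"x":0.11,"y":0.2,"z":0,"ax":0,"ay":0,"az":-0.013},{"x":0.11,"y":0.2,"z":0,"ax":0,"ay":0,"az":-0.013},{"x":0.11,"y":0.2,"z":0,"ax":0,"ay":0,"az":-0.013},{"x":0.11,"y":0.2,"z":0,"ax":0,"ay":0,"az":-0.013},{"x":0.11,"y":0.2,"z":0,"ax":0,"ay":0,"az":-0.013}]'
```

```text
clock: 0.9
position: [343.8, -284.5, 263.3]
ee_rot: [-0.04, 0.999, 0.0, -0.0]
contact_force: [0.9, -0.2, 0.4]
gripper_width: -0.2
grasp_force: 0.0
clock: 1.7
position: [519.8, 35.5, 263.1]
ee_rot: [0.041, 0.999, -0.0, -0.0]
contact_force: [1.0, -1.8, -1.1]
gripper_width: -0.1
grasp_force: 0.0
```

```bash
python3 -m handwheel '[{"x":0,"y":0,"z":0,"ax":-0.007,"ay":-0.083,"az":0},{"x":0,"y":0,"z":0,"ax":-0.007,"ay":-0.083,"az":0},{"x":0,"y":0,"z":0,"ax":-0.007,"ay":-0.083,"az":0},{"x":0,"y":0,"z":0,"ax":-0.007,"ay":-0.083,"az":0},{"x":0,"y":0,"z":0,"ax":-0.007,"ay":-0.083,"az":0},{"x":0,"y":0,"z":0,"ax":-0.007,"ay":-0.083,"az":0},{"x":0,"y":0,"z":0,"ax":-0.007,"ay":-0.083,"az":0},{"x":0,"y":0,"z":0,"ax":-0.007,"ay":-0.083,"az":0}]'
python3 -c "
from h import *
s=arm.read_state();print(s['joints'],R.from_quat(s['ee_rot']).as_matrix())"
```

```text
clock: 2.5
position: [531.4, -10.3, 328.8]
ee_rot: [0.038, 0.923, -0.022, 0.383]
contact_force: [3.9, 18.0, -0.3]
gripper_width: 0.2
grasp_force: 0.0
[ 0.12318262 -0.16494985 -0.9308088   1.3880422  -0.15938557 -3.0974544 ] [[-0.7032903   0.08672337  0.70559323]
 [ 0.05270752  0.99616051 -0.06990105]
 [-0.70894617 -0.01197066 -0.705161  ]]
```

The wrist runs into its joint limit tilting forward. Tilting backward (fingers pointing towards the robot, crossing under the bar) has ample range, so I'll unwind and do that. I also need to check the long box behind.

```bash
python3 -m handwheel '[{"x":0.02,"y":0.02,"z":0,"ax":0.005,"ay":0.063,"az":0},{"x":0.02,"y":0.02,"z":0,"ax":0.005,"ay":0.063,"az":0},{"x":0.02,"y":0.02,"z":0,"ax":0.005,"ay":0.063,"az":0},{"x":0.02,"y":0.02,"z":0,"ax":0.005,"ay":0.063,"az":0},{"x":0.02,"y":0.02,"z":0,"ax":0.005,"ay":0.063,"az":0},{"x":0.02,"y":0.02,"z":0,"ax":0.005,"ay":0.063,"az":0},{"x":0.02,"y":0.02,"z":0,"ax":0.005,"ay":0.063,"az":0},{"x":0.02,"y":0.02,"z":0,"ax":0.005,"ay":0.063,"az":0}]'
python3 - <<'E'
from h import *
s=arm.read_state();print(s['joints'],R.from_quat(s['ee_rot']).as_matrix())
# box front top edge: top-view corners and side-view of same
print(tri(('top',273,184),('side',240,236)),[onz('top',u,187,60) for u in(273,356)])
E
```

```text
clock: 3.3
position: [573.1, -1.7, 350.1]
ee_rot: [0.047, 0.994, -0.026, 0.09]
contact_force: [0.7, 0.4, 1.2]
gripper_width: -0.1
grasp_force: 0.0
[ 0.34088766  0.14345218 -0.08770266  0.12564653 -1.19435404 -2.04411268] [[-0.97927381  0.09847218  0.17699162]
 [ 0.08896859  0.99417265 -0.06087149]
 [-0.18195437 -0.04386316 -0.98232817]]
(array([750.31292723, 144.72684289,  97.98544054]), np.float64(0.5227500099229629)) [array([749.92041478, 147.8805288 ,  60.        ]), array([ 757.81003366, -115.22260768,   60.        ])]
```

```bash
cat >> h.py <<'E'
TH=np.radians(-4.707);BX=np.array([np.cos(TH),np.sin(TH),0]);BY=np.array([-np.sin(TH),np.cos(TH),0]);O=np.array([600.6,-112.3,0])
def bw(x,y,z):return O+BX*x+BY*y+[0,0,z]
def bb(p):d=np.array(p)-O;return np.array([d@BX,d@BY,p[2]]).round(1)
def need(P,tau):
    "shares (total) to reach P with the tool tilted back by tau deg about bay y"
    s=arm.read_state();t=np.radians(tau);z=-np.sin(t)*BX-np.cos(t)*np.array([0,0,1.]);Rt=np.c_[np.cross(BY,z),BY,z]
    rv=R.from_matrix(Rt@R.from_quat(s['ee_rot']).as_matrix().T).as_rotvec()
    print('t',s['clock'],'bay',bb(s['position']),'F',np.round(s['contact_force'],1),'shift',((P-s['position'])/200).round(3),'turn',(rv/np.pi*2).round(3),'j',np.round(s['joints'],2))
E
python3 -c "
from h import *
need(bw(71,135,118),35)"
```

```text
t 3.3 bay [-36.5 107.9 350.1] F [0.7 0.4 1.2] shift [ 0.547  0.091 -1.161] turn [ 0.072  0.501 -0.001] j [ 0.34  0.14 -0.09  0.13 -1.19 -2.04]
```

```bash
python3 -m handwheel '[{"x":0.07,"y":0.01,"z":-0.05,"ax":0.009,"ay":0.063,"az":0},{"x":0.07,"y":0.01,"z":-0.05,"ax":0.009,"ay":0.063,"az":0},{"x":0.07,"y":0.01,"z":-0.05,"ax":0.009,"ay":0.063,"az":0},{"x":0.07,"y":0.01,"z":-0.05,"ax":0.009,"ay":0.063,"az":0},{"x":0.07,"y":0.01,"z":-0.05,"ax":0.009,"ay":0.063,"az":0},{"x":0.07,"y":0.01,"z":-0.05,"ax":0.009,"ay":0.063,"az":0},{"x":0.07,"y":0.01,"z":-0.05,"ax":0.009,"ay":0.063,"az":0},{"x":0.07,"y":0.01,"z":-0.05,"ax":0.009,"ay":0.063,"az":0}]'
python3 -c "
from h import *
need(bw(71,135,118),35)"
```

```text
clock: 4.1
position: [685.5, 13.5, 269.0]
ee_rot: [0.038, 0.952, 0.012, -0.303]
contact_force: [1.1, 0.6, -0.6]
gripper_width: 0.1
grasp_force: 0.0
t 4.1 bay [ 74.3 132.3 269. ] F [ 1.1  0.6 -0.6] shift [-0.015  0.015 -0.755] turn [ 0.    -0.004 -0.001] j [ 0.18  0.84  0.85 -0.18 -2.17 -1.89]
```

```bash
python3 -m handwheel '[{"x":-0.002,"y":0.002,"z":-0.1,"ax":0,"ay":0,"az":0},{"x":-0.002,"y":0.002,"z":-0.1,"ax":0,"ay":0,"az":0},{"x":-0.002,"y":0.002,"z":-0.1,"ax":0,"ay":0,"az":0},{"x":-0.002,"y":0.002,"z":-0.1,"ax":0,"ay":0,"az":0},{"x":-0.002,"y":0.002,"z":-0.1,"ax":0,"ay":0,"az":0},{"x":-0.002,"y":0.002,"z":-0.1,"ax":0,"ay":0,"az":0},{"x":-0.002,"y":0.002,"z":-0.1,"ax":0,"ay":0,"az":0},{"x":-0.001,"y":0.001,"z":-0.055,"ax":0,"ay":0,"az":0}]'
python3 - <<'E'
from h import *
need(bw(2,135,20),35)
a,b=arm.get_image('side')[...,::-1],arm.get_image('top')[...,::-1]
cv2.imwrite('pics/c2.png',np.hstack([cv2.resize(i,(400,320),interpolation=cv2.INTER_CUBIC) for i in(a[120:280,220:420],b[140:300,270:470])]))
E
```

```text
clock: 4.9
position: [681.0, 16.6, 116.1]
ee_rot: [0.039, 0.952, 0.011, -0.303]
contact_force: [-0.6, 0.0, 0.1]
gripper_width: 0.3
grasp_force: 0.0
t 4.9 bay [ 69.6 135.1 116.1] F [-0.6  0.   0.1] shift [-0.337  0.027 -0.48 ] turn [ 0.001 -0.003 -0.001] j [ 0.19  0.9   0.6  -0.16 -1.86 -1.84]
```

View pics/c2.png

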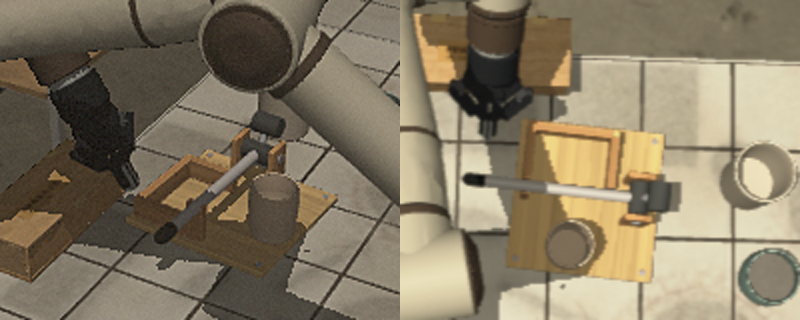

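The view shows the gripper behind the bar, lined up with the sleeve and clear of the box. Next I'll slide along the tool axis under the bar's end.

```bash
python3 -m handwheel '[{"x":-0.042,"y":0.007,"z":-0.06,"ax":0,"ay":0,"az":0},{"x":-0.042,"y":0.007,"z":-0.06,"ax":0,"ay":0,"az":0},{"x":-0.042,"y":0.007,"z":-0.06,"ax":0,"ay":0,"az":0},{"x":-0.042,"y":0.007,"z":-0.06,"ax":0,"ay":0,"az":0},{"x":-0.042,"y":0.007,"z":-0.06,"ax":0,"ay":0,"az":0},{"x":-0.042,"y":0.007,"z":-0.06,"ax":0,"ay":0,"az":0},{"x":-0.042,"y":0.007,"z":-0.06,"ax":0,"ay":0,"az":0},{"x":-0.042,"y":0.007,"z":-0.06,"ax":0,"ay":0,"az":0}]'
python3 - <<'E'
from h import *
need(bw(2,141,20),35)
# arc waypoints: fixed offset below the bar (perp 25), r=250
for th in np.radians(range(0,106,15)):
    r,p=248,22
    print(np.degrees(th).round(),(BY*(r*np.cos(th)+p*np.sin(th)-r)/200).round(3),((r*np.sin(th)-p*np.cos(th)+p)/200).round(3))
E
```

```text
clock: 5.8
position: [615.5, 27.9, 23.7]
ee_rot: [0.038, 0.953, 0.012, -0.3]
contact_force: [0.2, -0.2, 0.0]
gripper_width: 0.1
grasp_force: 0.0
t 5.8 bay [  3.3 140.9  23.7] F [ 0.2 -0.2  0. ] shift [-0.006  0.001 -0.018] turn [ 0.001  0.001 -0.001] j [ 0.22  0.87  0.29 -0.17 -1.57 -1.82]
0.0 [0. 0. 0.] 0.0
15.0 [-0.001 -0.014 -0.   ] 0.325
30.0 [-0.009 -0.111 -0.   ] 0.635
45.0 [-0.023 -0.284 -0.   ] 0.909
60.0 [-0.043 -0.523 -0.   ] 1.129
75.0 [-0.067 -0.81  -0.   ] 1.279
90.0 [-0.093 -1.126 -0.   ] 1.35
105.0 [-0.119 -1.45  -0.   ] 1.336
```

```bash
python3 -m handwheel '[{"x":0,"y":0,"z":0.05,"ax":0,"ay":0,"az":0},{"x":0,"y":0,"z":0.05,"ax":0,"ay":0,"az":0},{"x":0,"y":0,"z":0.05,"ax":0,"ay":0,"az":0},{"x":0,"y":0,"z":0.05,"ax":0,"ay":0,"az":0},{"x":0,"y":-0.003,"z":0.05,"ax":0,"ay":0,"az":0},{"x":0,"y":-0.004,"z":0.05,"ax":0,"ay":0,"az":0},{"x":0,"y":-0.004,"z":0.05,"ax":0,"ay":0,"az":0},{"x":0,"y":-0.004,"z":0.05,"ax":0,"ay":0,"az":0}]'
python3 - <<'E'
from h import *
need(bw(2,141,20),35)
a=arm.get_image('side')[...,::-1]
cv2.imwrite('pics/c3.png',cv2.resize(a[120:280,220:420],(600,480),interpolation=cv2.INTER_CUBIC))
E
```

```text
clock: 6.6
position: [615.6, 24.4, 103.8]
ee_rot: [0.039, 0.953, 0.012, -0.3]
contact_force: [5.3, -2.5, -2.2]
gripper_width: 0.1
grasp_force: 0.5
t 6.6 bay [  3.7 137.5 103.8] F [ 5.3 -2.5 -2.2] shift [-0.007  0.018 -0.419] turn [ 0.001  0.001 -0.001] j [ 0.22  0.79  0.34 -0.17 -1.7  -1.84]
```

View pics/c3.png

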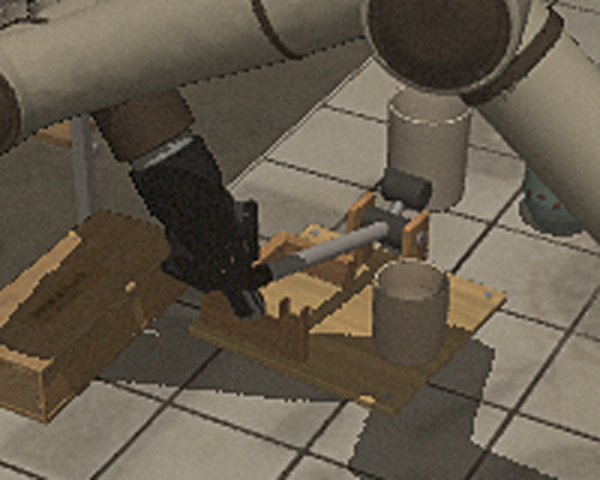

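The bar is up about 15° on the fingers with 6 N of force. I'll follow the arc.

```bash
python3 -m handwheel '[{"x":-0.002,"y":-0.02,"z":0.08,"ax":0,"ay":0,"az":0},{"x":-0.002,"y":-0.026,"z":0.08,"ax":0,"ay":0,"az":0},{"x":-0.002,"y":-0.032,"z":0.078,"ax":0,"ay":0,"az":0},{"x":-0.003,"y":-0.038,"z":0.076,"ax":0,"ay":0,"az":0},{"x":-0.003,"y":-0.042,"z":0.074,"ax":0,"ay":0,"az":0},{"x":-0.004,"y":-0.046,"z":0.07,"ax":0,"ay":0,"az":0},{"x":-0.004,"y":-0.05,"z":0.066,"ax":0,"ay":0,"az":0},{"x":-0.004,"y":-0.054,"z":0.062,"ax":0,"ay":0,"az":0}]'
python3 -c "
from h import *
need(bw(2,141,20),35)"
```

```text
clock: 7.45
position: [609.9, -37.4, 221.0]
ee_rot: [0.038, 0.953, 0.012, -0.301]
contact_force: [5.8, -0.5, 0.5]
gripper_width: 0.1
grasp_force: 0.3
t 7.45 bay [  3.1  75.4 221. ] F [ 5.8 -0.5  0.5] shift [ 0.021  0.327 -1.005] turn [ 0.    -0.001 -0.001] j [ 0.14  0.7   0.44 -0.13 -1.91 -1.8 ]
```

```bash
python3 -m handwheel '[{"x":-0.01,"y":-0.057,"z":0.058,"ax":0,"ay":0,"az":0},{"x":-0.012,"y":-0.06,"z":0.055,"ax":0,"ay":0,"az":0},{"x":-0.012,"y":-0.063,"z":0.052,"ax":0,"ay":0,"az":0},{"x":-0.013,"y":-0.065,"z":0.048,"ax":0,"ay":0,"az":0},{"x":-0.013,"y":-0.068,"z":0.044,"ax":0,"ay":0,"az":0},{"x":-0.013,"y":-0.07,"z":0.04,"ax":0,"ay":0,"az":0},{"x":-0.013,"y":-0.072,"z":0.036,"ax":0,"ay":0,"az":0},{"x":-0.013,"y":-0.074,"z":0.032,"ax":0,"ay":0,"az":0}]'
python3 - <<'E'
from h import *
need(bw(2,141,20),35)
a,b=arm.get_image('side')[...,::-1],arm.get_image('top')[...,::-1]
cv2.imwrite('pics/c4.png',np.hstack([cv2.resize(i,(400,480),interpolation=cv2.INTER_CUBIC) for i in(a[80:272,240:400],b[140:332,290:450])]))
E
```

```text
clock: 8.25
position: [595.3, -143.4, 291.3]
ee_rot: [0.038, 0.955, 0.012, -0.293]
contact_force: [21.9, -3.5, -6.8]
gripper_width: 0.1
grasp_force: 8.6
t 8.25 bay [ -2.8 -31.4 291.3] F [21.9 -3.5 -6.8] shift [ 0.094  0.857 -1.357] turn [ 0.001  0.01  -0.002] j [ 0.    0.66  0.51 -0.05 -2.02 -1.66]
```

View pics/c4.png

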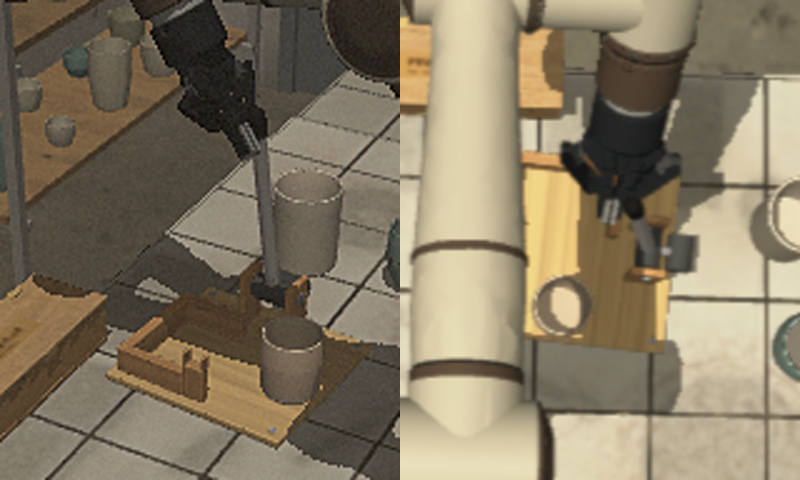

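The bar is about 75° up in the side view, past balance, but the fingers press it sideways at 22 N. I'll ease off in +x while pushing on in -y.

```bash
python3 -m handwheel '[{"x":0.04,"y":-0.01,"z":0,"ax":0,"ay":0,"az":0},{"x":0.03,"y":-0.03,"z":0,"ax":0,"ay":0,"az":0},{"x":0,"y":-0.05,"z":0,"ax":0,"ay":0,"az":0},{"x":-0.004,"y":-0.05,"z":0,"ax":0,"ay":0,"az":0},{"x":-0.004,"y":-0.05,"z":0,"ax":0,"ay":0,"az":0},{"x":-0.004,"y":-0.05,"z":0,"ax":0,"ay":0,"az":0},{"x":-0.004,"y":-0.05,"z":0,"ax":0,"ay":0,"az":0},{"x":-0.004,"y":-0.04,"z":0,"ax":0,"ay":0,"az":0}]'
python3 - <<'E'
from h import *
need(bw(2,141,20),35)
a,b=arm.get_image('side')[...,::-1],arm.get_image('top')[...,::-1]
cv2.imwrite('pics/c5.png',np.hstack([cv2.resize(i,(400,480),interpolation=cv2.INTER_CUBIC) for i in(a[80:272,240:400],b[140:332,290:450])]))
E
```

```text
clock: 9.15
position: [599.9, -209.7, 293.1]
ee_rot: [0.039, 0.953, 0.012, -0.301]
contact_force: [0.7, 1.0, 0.3]
gripper_width: 0.1
grasp_force: 0.0
t 9.15 bay [  7.3 -97.2 293.1] F [0.7 1.  0.3] shift [ 0.071  1.189 -1.366] turn [ 0.001 -0.001 -0.001] j [-0.08  0.71  0.58  0.   -2.06 -1.57]
```

View pics/c5.png

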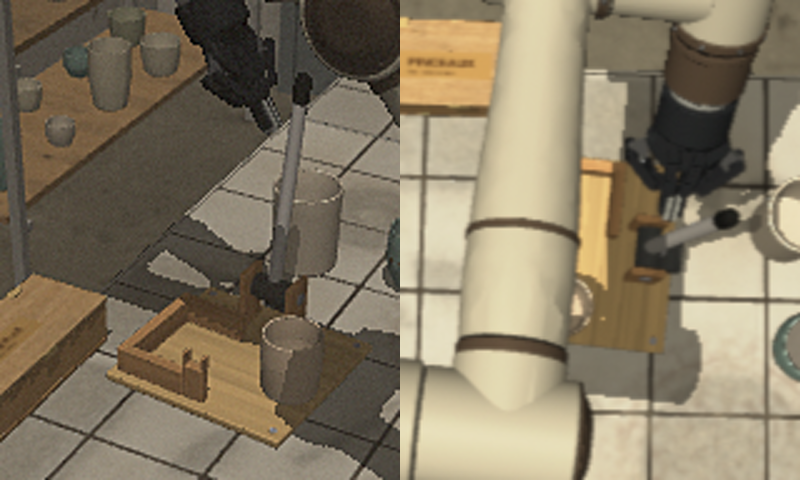

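The bar now rests past vertical on its stop with the tool free (tip in the side view at (360,115)). I'll retreat in +y, straighten the tool and go round behind the tumbler with the fingers about 40 mm apart as a two-point pusher.

```bash
python3 -m handwheel '[{"x":0.008,"y":0.1,"z":0.01,"ax":0,"ay":0,"az":0},{"x":0.008,"y":0.1,"z":0.01,"ax":0,"ay":0,"az":0},{"x":0.008,"y":0.1,"z":0.01,"ax":0,"ay":0,"az":0},{"x":0.008,"y":0.1,"z":0.01,"ax":0,"ay":0,"az":0},{"x":0.008,"y":0.1,"z":0.01,"ax":0,"ay":0,"az":0},{"x":0.008,"y":0.1,"z":0.01,"ax":0,"ay":0,"az":0},{"x":0.008,"y":0.1,"z":0.01,"ax":0,"ay":0,"az":0},{"x":0.008,"y":0.1,"z":0.01,"ax":0,"ay":0,"az":0}]'
python3 -m handwheel '[{"x":-0.1,"y":-0.025,"z":0,"ax":-0.004,"ay":-0.048,"az":0},{"x":-0.1,"y":-0.025,"z":0,"ax":-0.004,"ay":-0.048,"az":0},{"x":-0.1,"y":-0.025,"z":0,"ax":-0.004,"ay":-0.048,"az":0},{"x":-0.1,"y":-0.025,"z":0,"ax":-0.004,"ay":-0.048,"az":0},{"x":-0.1,"y":-0.025,"z":0,"ax":-0.004,"ay":-0.048,"az":0},{"x":-0.1,"y":-0.025,"z":0,"ax":-0.004,"ay":-0.048,"az":0},{"x":-0.1,"y":-0.025,"z":0,"ax":-0.004,"ay":-0.048,"az":0},{"x":-0.1,"y":-0.025,"z":0,"ax":-0.004,"ay":-0.048,"az":0}]' -0.06
python3 - <<'E'
from h import *
need(bw(-150,-9.5,120),0)
b=arm.get_image('side')[...,::-1];cv2.imwrite('pics/c6.png',b)
E
```

```text
clock: 10.05
position: [613.1, -46.6, 309.3]
ee_rot: [0.038, 0.953, 0.011, -0.301]
contact_force: [0.3, 0.4, 0.0]
gripper_width: -0.2
grasp_force: 0.0
clock: 10.85
position: [452.3, -88.0, 309.6]
ee_rot: [0.041, 0.999, -0.001, -0.001]
contact_force: [0.6, -1.0, 1.1]
gripper_width: 40.3
grasp_force: 0.0
t 10.85 bay [-149.8   12.   309.6] F [ 0.6 -1.   1.1] shift [-0.01  -0.107 -0.948] turn [ 0.001 -0.002 -0.   ] j [ 0.16  0.05 -0.23  0.   -1.29 -1.82]
```

```bash
python3 -m handwheel '[{"x":-0.003,"y":-0.02,"z":-0.12,"ax":0,"ay":0,"az":0},{"x":-0.002,"y":-0.02,"z":-0.12,"ax":0,"ay":0,"az":0},{"x":-0.002,"y":-0.02,"z":-0.12,"ax":0,"ay":0,"az":0},{"x":-0.002,"y":-0.02,"z":-0.12,"ax":0,"ay":0,"az":0},{"x":-0.001,"y":-0.02,"z":-0.12,"ax":0,"ay":0,"az":0},{"x":0,"y":-0.007,"z":-0.12,"ax":0,"ay":0,"az":0},{"x":0,"y":0,"z":-0.12,"ax":0,"ay":0,"az":0},{"x":0,"y":0,"z":-0.11,"ax":0,"ay":0,"az":0}]'
python3 - <<'E'
from h import *
need(bw(-150,-9.5,38),0)
a,b=arm.get_image('side')[...,::-1],arm.get_image('wrist')[...,::-1]
cv2.imwrite('pics/c7.png',np.hstack([cv2.resize(a[80:272,240:400],(400,480),interpolation=cv2.INTER_CUBIC),cv2.resize(b,(400,300)).copy() if 0 else cv2.copyMakeBorder(cv2.resize(b,(400,300)),0,180,0,0,cv2.BORDER_CONSTANT)]))
E
```

```text
clock: 11.7
position: [451.2, -109.3, 118.4]
ee_rot: [0.041, 0.999, -0.001, -0.003]
contact_force: [1.2, -0.1, -0.1]
gripper_width: 40.4
grasp_force: 0.0
t 11.7 bay [-149.1   -9.3  118.4] F [ 1.2 -0.1 -0.1] shift [-0.004 -0.001 -0.402] turn [ 0.001 -0.004 -0.   ] j [ 0.11  0.24 -0.53  0.   -0.81 -1.77]
```

View pics/c7.png

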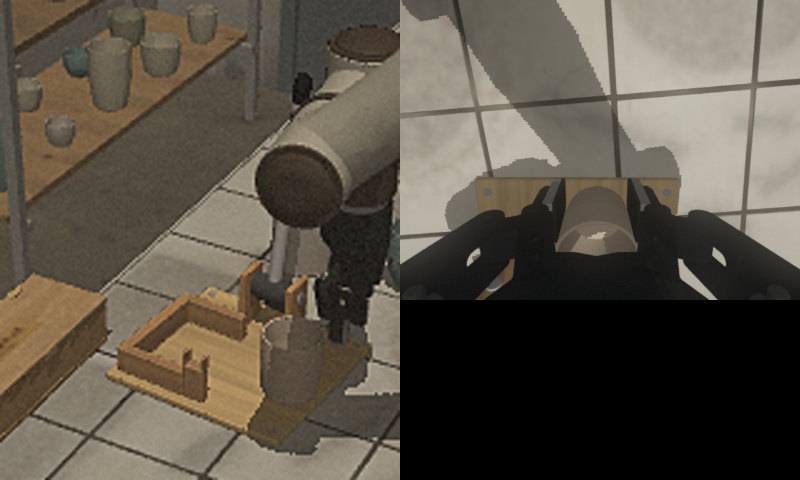

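The bar is still up, and the wrist view shows the tumbler centred between the fingers. I'll lower the tool and start a slow push.

```bash
python3 -m handwheel '[{"x":0,"y":0,"z":-0.06,"ax":0,"ay":0,"az":0},{"x":0,"y":0,"z":-0.06,"ax":0,"ay":0,"az":0},{"x":0,"y":0,"z":-0.06,"ax":0,"ay":0,"az":0},{"x":0,"y":0,"z":-0.06,"ax":0,"ay":0,"az":0},{"x":0,"y":0,"z":-0.06,"ax":0,"ay":0,"az":0},{"x":0,"y":0,"z":-0.06,"ax":0,"ay":0,"az":0},{"x":0,"y":0,"z":-0.04,"ax":0,"ay":0,"az":0},{"x":0,"y":0,"z":0,"ax":0,"ay":0,"az":0}]'
python3 -m handwheel '[{"x":0.025,"y":-0.002,"z":0,"ax":0,"ay":0,"az":0},{"x":0.025,"y":-0.002,"z":0,"ax":0,"ay":0,"az":0},{"x":0.025,"y":-0.002,"z":0,"ax":0,"ay":0,"az":0},{"x":0.025,"y":-0.002,"z":0,"ax":0,"ay":0,"az":0},{"x":0.025,"y":-0.002,"z":0,"ax":0,"ay":0,"az":0},{"x":0.025,"y":-0.002,"z":0,"ax":0,"ay":0,"az":0},{"x":0.025,"y":-0.002,"z":0,"ax":0,"ay":0,"az":0},{"x":0.025,"y":-0.002,"z":0,"ax":0,"ay":0,"az":0}]'
python3 -c "
from h import *
need(bw(14,-9.5,38),0)"
```

```text
clock: 12.6
position: [451.2, -109.8, 39.0]
ee_rot: [0.041, 0.999, -0.001, -0.004]
contact_force: [0.0, 1.2, 0.1]
gripper_width: 40.4
grasp_force: 0.0
clock: 13.4
position: [490.5, -113.4, 38.9]
ee_rot: [0.041, 0.999, -0.001, -0.004]
contact_force: [-2.6, 0.1, 1.2]
gripper_width: 40.0
grasp_force: 1.4
t 13.4 bay [-109.6  -10.1   38.9] F [-2.6  0.1  1.2] shift [ 0.616 -0.048 -0.004] turn [ 0.001 -0.006 -0.   ] j [ 0.1   0.42 -0.52  0.   -0.64 -1.75]
```

```bash
python3 -m handwheel '[{"x":0.033,"y":-0.0025,"z":0,"ax":0,"ay":0,"az":0},{"x":0.033,"y":-0.0025,"z":0,"ax":0,"ay":0,"az":0},{"x":0.033,"y":-0.0025,"z":0,"ax":0,"ay":0,"az":0},{"x":0.033,"y":-0.0025,"z":0,"ax":0,"ay":0,"az":0},{"x":0.033,"y":-0.0025,"z":0,"ax":0,"ay":0,"az":0},{"x":0.033,"y":-0.0025,"z":0,"ax":0,"ay":0,"az":0},{"x":0.033,"y":-0.0025,"z":0,"ax":0,"ay":0,"az":0},{"x":0.033,"y":-0.0025,"z":0,"ax":0,"ay":0,"az":0}]'
python3 -m handwheel '[{"x":0.033,"y":-0.0025,"z":0,"ax":0,"ay":0,"az":0},{"x":0.033,"y":-0.0025,"z":0,"ax":0,"ay":0,"az":0},{"x":0.033,"y":-0.0025,"z":0,"ax":0,"ay":0,"az":0},{"x":0.033,"y":-0.0025,"z":0,"ax":0,"ay":0,"az":0},{"x":0.025,"y":-0.0025,"z":0,"ax":0,"ay":0,"az":0},{"x":0.025,"y":-0.0025,"z":0,"ax":0,"ay":0,"az":0},{"x":0.025,"y":-0.0025,"z":0,"ax":0,"ay":0,"az":0},{"x":0.025,"y":-0.0025,"z":0,"ax":0,"ay":0,"az":0}]'
python3 - <<'E'
from h import *
need(bw(14,-9.5,38),0)
a,b=arm.get_image('side')[...,::-1],arm.get_image('wrist')[...,::-1]
cv2.imwrite('pics/c8.png',np.hstack([cv2.resize(a[80:272,240:400],(400,480),interpolation=cv2.INTER_CUBIC),cv2.copyMakeBorder(cv2.resize(b,(400,300)),0,180,0,0,cv2.BORDER_CONSTANT)]))
E
```

```text
clock: 14.2
position: [544.4, -117.3, 39.0]
ee_rot: [0.041, 0.999, -0.001, -0.003]
contact_force: [-0.4, 0.3, 0.0]
gripper_width: 40.4
grasp_force: 1.1
clock: 15.0
position: [590.6, -121.3, 39.0]
ee_rot: [0.041, 0.999, -0.001, -0.003]
contact_force: [-1.8, 0.5, 1.1]
gripper_width: 40.0
grasp_force: 1.1
t 15.0 bay [-9.3 -9.8 39. ] F [-1.8  0.5  1.1] shift [ 0.116 -0.008 -0.005] turn [ 0.001 -0.004 -0.   ] j [ 0.07  0.55 -0.27  0.   -0.76 -1.72]
```

View pics/c8.png

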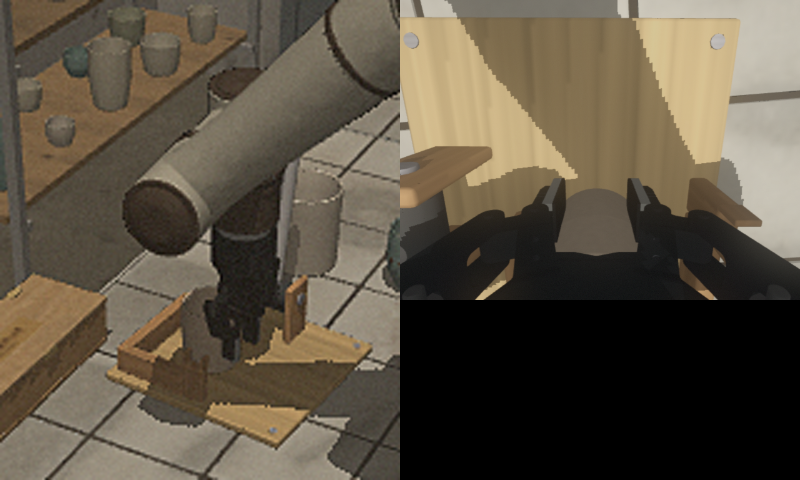

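The cup is upright inside the rails with about 23 mm to go. I'll creep forward and watch the force.

```bash
python3 -m handwheel '[{"x":0.011,"y":-0.001,"z":0,"ax":0,"ay":0,"az":0},{"x":0.011,"y":-0.001,"z":0,"ax":0,"ay":0,"az":0},{"x":0.011,"y":-0.001,"z":0,"ax":0,"ay":0,"az":0},{"x":0.011,"y":-0.001,"z":0,"ax":0,"ay":0,"az":0},{"x":0.011,"y":-0.001,"z":0,"ax":0,"ay":0,"az":0},{"x":0.011,"y":-0.001,"z":0,"ax":0,"ay":0,"az":0},{"x":0.011,"y":-0.001,"z":0,"ax":0,"ay":0,"az":0},{"x":0.011,"y":-0.001,"z":0,"ax":0,"ay":0,"az":0}]'
python3 -m handwheel '[{"x":0.003,"y":0,"z":0,"ax":0,"ay":0,"az":0},{"x":0.003,"y":0,"z":0,"ax":0,"ay":0,"az":0},{"x":0.003,"y":0,"z":0,"ax":0,"ay":0,"az":0},{"x":0.003,"y":0,"z":0,"ax":0,"ay":0,"az":0},{"x":0.003,"y":0,"z":0,"ax":0,"ay":0,"az":0},{"x":0.003,"y":0,"z":0,"ax":0,"ay":0,"az":0},{"x":0.003,"y":0,"z":0,"ax":0,"ay":0,"az":0},{"x":0.003,"y":0,"z":0,"ax":0,"ay":0,"az":0}]'
python3 -c "
from h import *
need(bw(14,-9.5,38),0)"
```

```text
clock: 15.9
position: [608.0, -122.9, 39.0]
ee_rot: [0.041, 0.999, -0.001, -0.003]
contact_force: [-2.1, 0.9, 0.6]
gripper_width: 40.2
grasp_force: 0.9
clock: 16.7
position: [612.7, -122.8, 39.1]
ee_rot: [0.041, 0.999, -0.001, -0.003]
contact_force: [-2.4, 0.5, 0.8]
gripper_width: 39.9
grasp_force: 0.9
t 16.7 bay [12.9 -9.5 39.1] F [-2.4  0.5  0.8] shift [ 0.005 -0.    -0.005] turn [ 0.001 -0.004 -0.   ] j [ 0.06  0.58 -0.21  0.   -0.79 -1.72]
```

```bash
python3 -m handwheel '[{"x":0.003,"y":0,"z":0,"ax":0,"ay":0,"az":0},{"x":0.003,"y":0,"z":0,"ax":0,"ay":0,"az":0},{"x":0.003,"y":0,"z":0,"ax":0,"ay":0,"az":0},{"x":0.003,"y":0,"z":0,"ax":0,"ay":0,"az":0},{"x":0.003,"y":0,"z":0,"ax":0,"ay":0,"az":0},{"x":0.003,"y":0,"z":0,"ax":0,"ay":0,"az":0},{"x":0,"y":0,"z":0,"ax":0,"ay":0,"az":0},{"x":0,"y":0,"z":0,"ax":0,"ay":0,"az":0}]'
```

```text
clock: 17.5
position: [616.4, -122.8, 39.0]
ee_rot: [0.041, 0.999, -0.001, -0.003]
contact_force: [-1.7, -0.5, 1.0]
gripper_width: 39.9
grasp_force: 0.8
```

```bash
python3 -m handwheel '[{"x":0.003,"y":0,"z":0,"ax":0,"ay":0,"az":0},{"x":0.003,"y":0,"z":0,"ax":0,"ay":0,"az":0},{"x":0.003,"y":0,"z":0,"ax":0,"ay":0,"az":0},{"x":0.003,"y":0,"z":0,"ax":0,"ay":0,"az":0},{"x":0.003,"y":0,"z":0,"ax":0,"ay":0,"az":0},{"x":0.003,"y":0,"z":0,"ax":0,"ay":0,"az":0},{"x":0,"y":0,"z":0,"ax":0,"ay":0,"az":0},{"x":0,"y":0,"z":0,"ax":0,"ay":0,"az":0}]'
```

```text
clock: 18.3
position: [620.0, -122.8, 39.0]
ee_rot: [0.041, 0.999, -0.001, -0.003]
contact_force: [-1.7, -0.3, 0.5]
gripper_width: 40.4
grasp_force: 0.8
```

```bash
python3 -m handwheel '[{"x":0.003,"y":0,"z":0,"ax":0,"ay":0,"az":0},{"x":0.003,"y":0,"z":0,"ax":0,"ay":0,"az":0},{"x":0.003,"y":0,"z":0,"ax":0,"ay":0,"az":0},{"x":0.003,"y":0,"z":0,"ax":0,"ay":0,"az":0},{"x":0.003,"y":0,"z":0,"ax":0,"ay":0,"az":0},{"x":0.003,"y":0,"z":0,"ax":0,"ay":0,"az":0},{"x":0,"y":0,"z":0,"ax":0,"ay":0,"az":0},{"x":0,"y":0,"z":0,"ax":0,"ay":0,"az":0}]'
python3 - <<'E'
from h import *
for n in('top','side'):
    a=arm.get_image(n)[...,::-1];c=a[180:300,290:410] if n=='top' else a[150:270,270:390]
    cv2.imwrite(f'pics/d_{n}.png',cv2.resize(c,(400,400),interpolation=cv2.INTER_CUBIC))
cv2.imwrite('pics/d.png',np.hstack([cv2.imread(f'pics/d_{n}.png') for n in('top','side')]))
E
```

```text
clock: 19.1
position: [622.0, -122.9, 38.9]
ee_rot: [0.041, 0.999, -0.001, -0.005]
contact_force: [-6.1, 0.4, 3.3]
gripper_width: 40.5
grasp_force: 2.7
```

View pics/d.png

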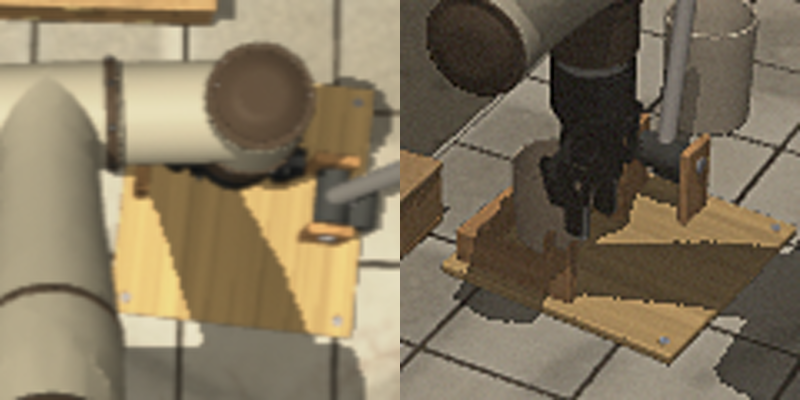

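Force has jumped to 6 N and the tool lags its target, so the cup is on the rail. I've now viewed 11 pictures, one over the limit of 10, so from here I check by numbers only. One short confirming nudge, then back straight out.

```bash
python3 -m handwheel '[{"x":0.003,"y":0,"z":0,"ax":0,"ay":0,"az":0},{"x":0.002,"y":0,"z":0,"ax":0,"ay":0,"az":0},{"x":0,"y":0,"z":0,"ax":0,"ay":0,"az":0},{"x":0,"y":0,"z":0,"ax":0,"ay":0,"az":0},{"x":0,"y":0,"z":0,"ax":0,"ay":0,"az":0},{"x":0,"y":0,"z":0,"ax":0,"ay":0,"az":0},{"x":0,"y":0,"z":0,"ax":0,"ay":0,"az":0},{"x":0,"y":0,"z":0,"ax":0,"ay":0,"az":0}]'
```

```text
clock: 20.0
position: [622.0, -122.9, 38.9]
ee_rot: [0.041, 0.999, -0.001, -0.006]
contact_force: [-7.3, -0.0, 4.1]
gripper_width: 40.1
grasp_force: 3.6
```

```bash
python3 -m handwheel '[{"x":-0.01,"y":0.001,"z":0,"ax":0,"ay":0,"az":0},{"x":-0.02,"y":0.0015,"z":0,"ax":0,"ay":0,"az":0},{"x":-0.05,"y":0.004,"z":0,"ax":0,"ay":0,"az":0},{"x":-0.1,"y":0.008,"z":0,"ax":0,"ay":0,"az":0},{"x":-0.15,"y":0.012,"z":0,"ax":0,"ay":0,"az":0},{"x":-0.15,"y":0.012,"z":0,"ax":0,"ay":0,"az":0},{"x":-0.15,"y":0.012,"z":0,"ax":0,"ay":0,"az":0},{"x":-0.15,"y":0.012,"z":0,"ax":0,"ay":0,"az":0}]'
python3 -m handwheel '[{"x":-0.05,"y":0.05,"z":0.15,"ax":0,"ay":0,"az":0},{"x":0,"y":0.1,"z":0.15,"ax":0,"ay":0,"az":0},{"x":0,"y":0.15,"z":0.15,"ax":0,"ay":0,"az":0},{"x":0,"y":0.2,"z":0.15,"ax":0,"ay":0,"az":0},{"x":0,"y":0.2,"z":0.15,"ax":0,"ay":0,"az":0},{"x":0,"y":0.2,"z":0.1,"ax":0,"ay":0,"az":0},{"x":0,"y":0.2,"z":0,"ax":0,"ay":0,"az":0},{"x":0,"y":0.2,"z":0,"ax":0,"ay":0,"az":0}]'
python3 - <<'E'
from h import *
# tumbler rim in top and side views, seen numerically: colour near the tumbler colour of the first picture
t0=cv2.imread('pics/top0.png');s0=cv2.imread('pics/side0.png')
t,s=arm.get_image('top')[...,::-1].copy(),arm.get_image('side')[...,::-1].copy()
cv2.imwrite('pics/e_top.png',t);cv2.imwrite('pics/e_side.png',s)
u=px('top',bw(57,-9.5,94));print('expected px',u,px('side',bw(57,-9.5,94)))
r=t[int(u[1])-22:int(u[1])+23,int(u[0])-22:int(u[0])+23]
g=cv2.resize(cv2.cvtColor(r,cv2.COLOR_BGR2HSV)[...,1],None,fx=4,fy=4,interpolation=cv2.INTER_CUBIC)
m=((g<95)*255).astype(np.uint8);cs,_=cv2.findContours(m,cv2.RETR_EXTERNAL,cv2.CHAIN_APPROX_NONE)
for c in cs:
    (x,y),rad=cv2.minEnclosingCircle(c)
    if rad>15:
        q=onz('top',x/4+int(u[0])-22,y/4+int(u[1])-22,94);print('blob',x/4,y/4,'r px',rad/4,cv2.contourArea(c)/16,bb(q))
# bar raised: predicted tip at 1.75 rad, sleeve is dark
tip=bw(0,-110+258*np.cos(1.745),70+258*np.sin(1.745))
for n,im in(('top',t),('side',s)):
    p=px(n,tip).round().astype(int);print(n,p,'sleeve',im[p[1]-2:p[1]+3,p[0]-2:p[0]+3].reshape(-1,3).mean(0))
# others unchanged?
for n,x,y in(('mug',454,277),('cyl',451,227),('pig',194,208)):
    print(n,cv2.matchTemplate(t[y-30:y+30,x-30:x+30],t0[y-22:y+22,x-22:x+22],cv2.TM_CCOEFF_NORMED).__array__().max().round(3),np.unravel_index(cv2.matchTemplate(t[y-30:y+30,x-30:x+30],t0[y-22:y+22,x-22:x+22],cv2.TM_CCOEFF_NORMED).argmax(),(17,17)))
print(arm.read_state()['contact_force'])
E
```

```text
clock: 20.8
position: [467.6, -110.2, 39.3]
ee_rot: [0.041, 0.999, -0.001, -0.002]
contact_force: [-0.3, 0.2, -0.7]
gripper_width: 39.9
grasp_force: 0.0
clock: 21.6
position: [458.5, 151.8, 210.4]
ee_rot: [0.041, 0.999, 0.0, -0.001]
contact_force: [0.1, 0.1, -0.8]
gripper_width: 40.1
grasp_force: 0.0
expected px [359.91385933 216.49404528] [317.32634054 198.87671178]
blob 22.50796127319336 23.077495574951172 r px 13.234753608703613 487.15625 [55.  -8.4 94. ]
blob 22.375 5.375 r px 23.01156997680664 367.3125 [110.4  -2.5  94. ]
top [421 228] sleeve [24.52 28.56 29.64]
side [362 116] sleeve [31.08 36.   38.4 ]
mug 1.0 (np.int64(8), np.int64(8))
cyl 0.993 (np.int64(8), np.int64(8))
pig 1.0 (np.int64(8), np.int64(8))
[-0.47403898 -0.97943557  0.04513331]
```

```bash
python3 -c "
from bench import arm
print(arm.job_done())"
```

```text
the job is handed in; nothing more can be done
None
```

The job is handed in at about 22 s: the bar rests raised on its stop, the tumbler is against the back rail (measured at x ≈ 55 mm, stopped dead on a final nudge) and was upright when last seen, and the other pots have not moved; I viewed 11 pictures, one over the limit of 10.

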